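# Put the gauges back in their cased set

## Robot

A 6-joint arm with a two-finger parallel gripper is mounted at the origin on the work surface. World frame = base frame: x ahead of the robot, y to its left, z up, the work surface at z = 0. Lengths are in m, angles in rad, forces in N, time in s.
With the tool pointing down it reaches from about 0.35 to 0.875 m from the base axis. Payload 4.2 kg.
Tool frame: the origin (TCP) lies on the centre line of the jaws, within the pads' length; the fingertips stand 11 mm ahead of it and the grasp point (between the pads) lies 8 mm behind it; z points along the fingers, y is the direction in which the jaws open and shut (so a half turn about z gives the same grasp; the last joint's range is limited). The gripper opens to 85 mm and grips with 20 to 120 N. Pads are 22 mm wide; open, the fingers measure 114 mm over their backs; the gripper's body (76 mm by 85 mm) begins 54 mm behind the grasp point. The pads swing forward as they close: fully open they stand 13 mm farther back than shut.
Start: joints at [1.359, 0.385, 0.008, 0, -1.194, -0.259], TCP at [0.283, 0.557, 0.242] pointing down, gripper open.
Joint ranges: [-3.14, 3.14], [-1.21, 2.06], [-1.07, 1.41], [-3.16, 2.05], [-2.99, -0.16], [-3.1, 3.1]. Speed limits (rad/s): [2.79, 2.79, 3.14, 3.14, 3.14, 3.14].

## Interface

Orientations are given as a unit quaternion [x, y, z, w].
In Python, from workcell import ctrl gives the robot as it stands. Calls block until the motion is done:
- ctrl.move_ptp(position, orientation): joint-space move of the TCP to a pose.
- ctrl.movel(position, v=0.15, rotation=None, guard=None): straight line of the TCP; rotation=None keeps the orientation; v is the mean speed in m/s. With guard (N) it stops when the force on the tool has changed by that much, and returns True; else False.
- ctrl.movej(angles): joint-space move.
- ctrl.set_gripper(opening, strength=None): finger opening in m; strength is the grip in N (None keeps the last); returns when the fingers have stopped.
- ctrl.wait(seconds).
- ctrl.inverse_kinematics(position, orientation): joint angles nearest the present ones, or None.
- ctrl.read_camera(name): name is "side" or "top" or "wrist"; returns the picture (480x640x3 uint8, blue, green, red); there is no depth.
- ctrl.get_calibration(name): a dict with "fx", "fy", "cx", "cy" (pixels), "rvec" (rotation vector, rad) and "tvec" (3), from world to camera coordinates, as OpenCV has them. Camera axes: x right, y down, z forward; pixel columns grow to the right and rows downward; lengths in m; the calibration is good to about 2 mm. The wrist camera is an equidistant fisheye: a pixel r from the principal point sees the ray r / f radians off the axis. A picture is of the moment at which its call begins: read the wrist's pose just before it. get_calibration takes no time and is no camera call; for the wrist camera it gives the pose at the moment of the call.
A pose or a line that the arm cannot do raises ctrl.Unreachable and nothing moves.
- ctrl.close_job(): hands the job in, once; it reports no verdict.
Readings, each from a call of its own:
- ctrl.get_time(): time.
- ctrl.get_q(): joint angles.
- ctrl.get_joint_velocities(): joint speeds.
- ctrl.get_tau(): joint torques, N m.
- ctrl.get_tcp_pos(): TCP position.
- ctrl.get_tcp_rot(): TCP orientation.
- ctrl.get_ft_force(): force on the tool from outside, world axes, zero at the start.
- ctrl.get_ft_torque(): the same for the moment, N m.
- ctrl.get_width(): finger opening in m.
Only numpy, scipy, OpenCV 4.12 (cv2) and the standard library are available. Lean on these libraries where they do the work, as an engineer would, in place of code of your own. Each camera call takes 0.05 s, during which the arm holds its last target.

## Task

Make this lot complete for the sale: press the loose L-shaped and T-shaped gauges, right side up, into their matching cutouts in the case's foam insert, all the way down so that each lies level on the bottom of its cutout. The insert sits a little loose in the case, so feel for each cutout; the foam is springy and takes a firm push. Leave the bar already in the case and the other things on the table where they are.

Things in the scene. Friction and masses are not known exactly. Their poses are not given: they have to be found in the camera images.
- angle_gauge: Plain aluminium L-shaped gauge, lying flat on the table, 28 mm thick, 0.30 kg (varies). Origin: underside, at the middle of its long bar. The long bar is 24 mm wide (own x -12 to 12) and 110 mm long (own y -55 to 55); the short leg leaves its -y end towards +x: x 12 to 68, y -55 to -31. Own z is up; it is already right side up.
- tee_gauge: Plain aluminium T-shaped gauge, lying flat on the table, 28 mm thick, 0.30 kg (varies). Origin: underside, at the middle of its bar. The bar is 24 mm wide (own x -12 to 12) and 110 mm long (own y -55 to 55); the stem leaves its middle towards +x: x 12 to 68, y -12 to 12. Own z is up; it is already right side up.
- case: Open black tool case fixed to the table, inside 165 (own x) x 290 (own y) mm, rim 30 mm high. Origin: centre, on the table; +x points to its lid, folded flat on the table on that side (26 mm high). A grey foam insert, 111 x 278 mm, has an L and a T cutout side by side; a foam strip along the lid side holds the steel length bar. Cutout floors are the black case bottom.
- foam_top (a point): Nominal middle of the foam's top face, 28 mm above the table. The insert has slack in the case: it, and both its cutouts together, may sit up to 5 mm from nominal along the case's x and y. The listed points and poses do not show this: look for the gap round it, or feel for the cutouts. It is wedged and does not shift under pushes below about 50 N.
- angle_cutout (a point): Nominal point on the floor of the L cutout (case frame: x -52, y 72, z 12 mm; see foam_top for the slack) for the L gauge's origin when home, axes parallel. 16 mm deep, upright walls 2 mm clear of the gauge (6 mm at the leg tip), no lead-in. Nibs: both sides of the bar at gauge y 35 mm, of the leg at gauge x 50 mm. Home, it stands 12 mm above the foam; pushing one end alone can leave the other up.
- tee_cutout (a point): Nominal point on the floor of the T cutout (case frame: x -52, y -72, z 12 mm; see foam_top for the slack) for the T gauge's origin when home, axes parallel to the gauge's. Depth, clearances as for the L. Springy foam nibs bulge 3.5 mm from the walls of both: a gauge enters 5 mm freely, then needs 10 to 25 N to go the last 11 mm down past them. T nibs: both bar ends, both stem sides at x 50 mm.
- length_bar: Steel bar, 20 x 120 x 24 mm, already lying in the straight cutout of the case, its top 8 mm above the foam. Origin: centre of its underside. To be left there.
- wrench: Steel open-ended wrench lying on the table at the far right; not part of the job, leave it alone. Origin: near its middle, at its underside.
- screwdriver: Screwdriver lying on the table beyond the gauges; not part of the job, leave it alone. Origin: near its middle, at its underside.
- toy_car: Small green toy car, 90 mm long, on the robot's side of the gauges; not part of the job, leave it alone. Origin: on the underside, near its middle.
- mug: White mug, 80 mm across, left of the case; not part of the job, leave it alone. Origin: on the underside, near its middle.
- jar: Closed jar, 70 mm across and 100 mm tall, far left; not part of the job, leave it alone. Origin: on the underside, near its middle.

How it is judged:
By the outcome, as a careful person would: the job done as asked, in the order asked, and still so for the second after the job is handed in, with the robot touching nothing.
It also fails if it takes over 72 s, if anything falls off the work surface, if the arm or the gripper's body presses on something with over 40 N, if the wrist force passes 120 N, or if a joint passes its speed limit or range.

## Working session

There is one attempt and no reset: what is moved stays moved. The work goes in short steps, each a Python script; the robot and the scene stay as the last script left them, time stands still between calls to the robot, and variables do not carry over. Pictures are saved under pics/ and viewed, and the job is handed in when it is done.

```bash
ls; mkdir -p pics; python3 - <<'E'
from workcell import ctrl
import cv2
for n in("top","side","wrist"):
    c=ctrl.get_calibration(n);print(n,c)
    cv2.imwrite(f"pics/{n}0.png",ctrl.read_camera(n))
print(ctrl.get_time(),ctrl.get_tcp_rot(),ctrl.get_ft_force())
E
```

```text
pics
top {'fx': 472.36334189313783, 'fy': 472.36334189313783, 'cx': 314.80243470553046, 'cy': 242.87549082659473, 'rvec': array([ 2.11433876, -2.12457567,  0.19258257]), 'tvec': array([0.08697024, 0.58880793, 1.05195505])}
side {'fx': 529.0511435642629, 'fy': 529.0511435642629, 'cx': 308.9290490410449, 'cy': 240.37424236658077, 'rvec': array([ 2.23083006, -0.754585  ,  0.34290093]), 'tvec': array([-0.40868991,  0.31730743,  0.92669595])}
wrist {'fx': 371.64829954431775, 'fy': 371.64829954431775, 'cx': 321.6803624074398, 'cy': 234.37063545992018, 'rvec': array([-1.55044002,  2.53291429,  0.36058069]), 'tvec': array([ 0.62354454, -0.03723195,  0.38043325])}
0.15 [ 9.72405545e-01 -2.33295477e-01 -1.42537957e-04  8.09834641e-04] [ 0.69445861  0.74518239 -0.22697503]
```

View pics/top0.png

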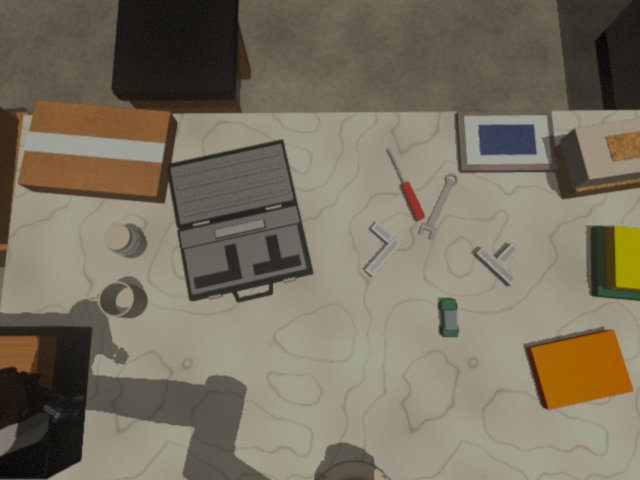

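View pics/side0.png

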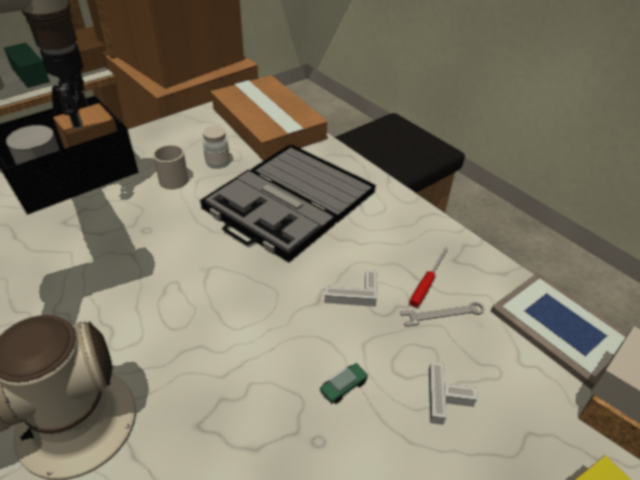

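View pics/wrist0.png

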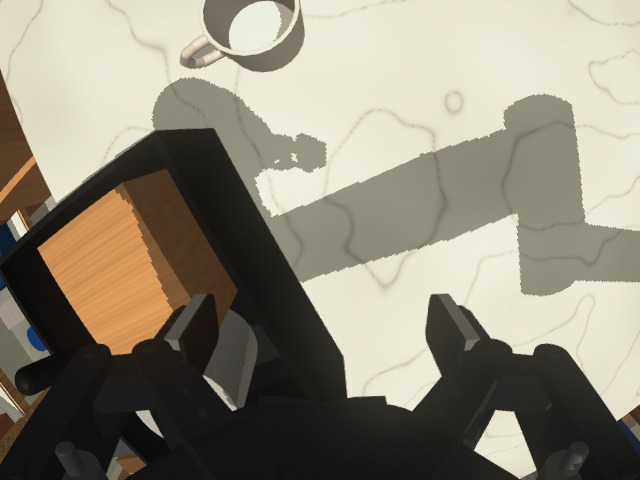

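The top view shows the case at about (240,230), with the L cutout on the left and the T on the right. The L gauge is at about (380,248), the T gauge at (495,263) and the car at (449,317). I'll zoom in for the corners and then build the helpers.

```bash
cat > h.py <<'E'
from workcell import ctrl
import numpy as np, cv2
from scipy.spatial.transform import Rotation as R
def ray(name,uv,c=None):
    c=c or ctrl.get_calibration(name)
    uv=np.atleast_2d(uv).astype(float)
    Rm=cv2.Rodrigues(np.array(c['rvec']))[0];t=np.array(c['tvec']).ravel()
    p=(uv-[c['cx'],c['cy']])/[c['fx'],c['fy']]
    if name=='wrist':
        r=np.linalg.norm(p,axis=1)
        s=np.where(r>1e-9,np.sin(r)/np.maximum(r,1e-9),1)
        d=np.c_[p*s[:,None],np.cos(r)]
    else: d=np.c_[p,np.ones(len(p))]
    return -Rm.T@t, d@Rm
def plane(name,uv,z,c=None):
    o,d=ray(name,uv,c); return o+d*((z-o[2])/d[:,2])[:,None]
def proj(name,P,c=None):
    c=c or ctrl.get_calibration(name)
    Rm=cv2.Rodrigues(np.array(c['rvec']))[0];t=np.array(c['tvec']).ravel()
    q=np.atleast_2d(P)@Rm.T+t
    if name=='wrist':
        rho=np.hypot(q[:,0],q[:,1]);th=np.arctan2(rho,q[:,2])
        k=np.where(rho>1e-9,th/np.maximum(rho,1e-9),1);p=q[:,:2]*k[:,None]
    else: p=q[:,:2]/q[:,2:]
    return p*[c['fx'],c['fy']]+[c['cx'],c['cy']]
# tool down, tool y axis (jaw direction) at world angle a
def down(a):
    y=np.array([np.cos(a),np.sin(a),0]);z=np.array([0,0,-1.]);x=np.cross(y,z)
    return R.from_matrix(np.c_[x,y,z]).as_quat()
E
python3 - <<'E'
import cv2
im=cv2.imread('pics/top0.png')
a=cv2.resize(im[205:295,355:525],None,fx=4.7,fy=4.7,interpolation=cv2.INTER_CUBIC)
cv2.imwrite('pics/top0_g.png',a)
a=cv2.resize(im[135:310,160:320],None,fx=3.4,fy=3.4,interpolation=cv2.INTER_CUBIC)
cv2.imwrite('pics/top0_c.png',a)
E
```

```text
(no output)
```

View pics/top0_g.png

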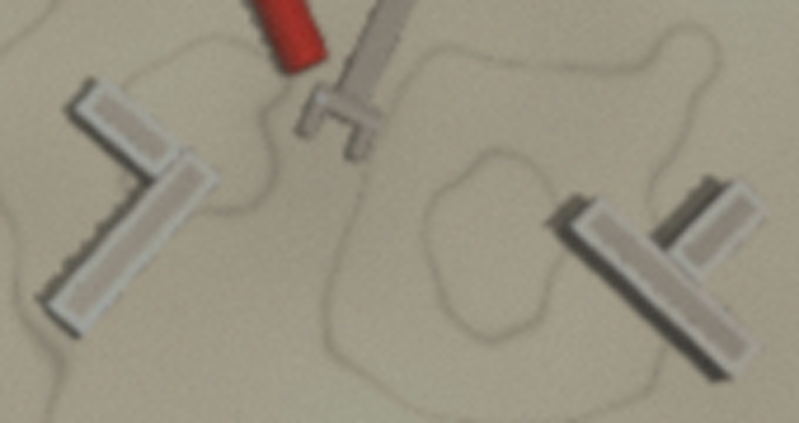

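View pics/top0_c.png

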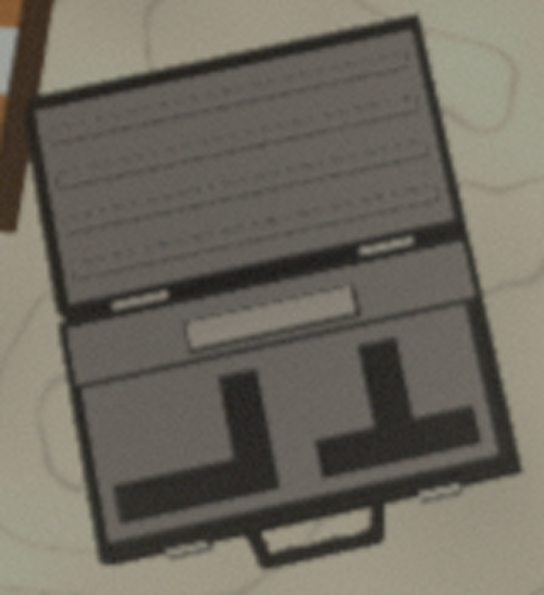

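```bash
cat >> h.py <<'E'
def fit2d(M,W):
    # M model xy, W world xy -> (x,y,yaw), residual
    M=np.asarray(M,float);W=np.asarray(W,float)[:,:2]
    m=M-M.mean(0);w=W-W.mean(0)
    a=np.arctan2((m[:,0]*w[:,1]-m[:,1]*w[:,0]).sum(),(m*w).sum())
    Rm=np.array([[np.cos(a),-np.sin(a)],[np.sin(a),np.cos(a)]])
    t=W.mean(0)-Rm@M.mean(0)
    return np.r_[t,a],np.linalg.norm(M@Rm.T+t-W,axis=1)
E
python3 - <<'E'
from h import *
np.set_printoptions(precision=4,suppress=True)
def f(M,px,s,o,z):
    return fit2d(np.array(M)/1000,plane('top',np.array(px)/s+o,z))
g=(4.7,np.array([355,205]));c=(3.4,np.array([160,135]))
print('L',f([(-12,-55),(-12,55),(12,55),(68,-55),(68,-31)],[(218,180),(80,335),(48,305),(97,80),(73,108)],*g,.028))
print('T',f([(-12,55),(12,55),(12,-55),(-12,-55),(68,12),(68,-12)],[(568,222),(600,198),(762,345),(735,378),(735,180),(768,212)],*g,.028))
print('Lc',f([(14,57),(-14,57),(-14,-57),(74,-57),(74,-29)],[(115,487),(122,523),(277,487),(257,370),(220,377)],*c,.028))
print('Tc',f([(14,57),(-14,57),(-14,-57),(14,-57),(74,14),(74,-14)],[(317,440),(323,477),(480,440),(473,408),(360,345),(395,338)],*c,.028))
print(ctrl.get_calibration('wrist'))
r=R.from_quat(ctrl.get_tcp_rot()).as_matrix();print(r)
cw=ctrl.get_calibration('wrist');Rm=cv2.Rodrigues(cw['rvec'])[0];o=-Rm.T@cw['tvec']
print('cam in tool',r.T@(o-ctrl.get_tcp_pos()),r.T@Rm.T)
E
```

```text
L (array([ 0.5608, -0.0791,  0.8402]), array([0.0018, 0.0014, 0.0019, 0.0027, 0.0019]))
T (array([ 0.5363, -0.3471, -0.7947]), array([0.0026, 0.0021, 0.0011, 0.002 , 0.0016, 0.002 ]))
Lc (array([0.5101, 0.3146, 0.2154]), array([0.0015, 0.0016, 0.0032, 0.0014, 0.001 ]))
Tc (array([0.5416, 0.1743, 0.2135]), array([0.0015, 0.0011, 0.0028, 0.0022, 0.0013, 0.0016]))
{'fx': 371.64829954431775, 'fy': 371.64829954431775, 'cx': 321.6803624074398, 'cy': 234.37063545992018, 'rvec': array([-1.5507,  2.533 ,  0.3608]), 'tvec': array([ 0.6237, -0.0372,  0.3804])}
[[ 0.8911 -0.4537 -0.0007]
 [-0.4537 -0.8911 -0.0015]
 [ 0.0001  0.0016 -1.    ]]
cam in tool [ 0.0717  0.0004 -0.1328] [[-0.0009 -0.9599 -0.2805]
 [ 1.     -0.001   0.0001]
 [-0.0004 -0.2805  0.9599]]
```

```bash
cat >> h.py <<'E'
def rot2(a): return np.array([[np.cos(a),-np.sin(a)],[np.sin(a),np.cos(a)]])
GL=np.array([0.0,0.0]);GT=np.array([.027,0.])   # grasp points, gauge frame
def tcpxy(pose,g): return pose[:2]+rot2(pose[2])@g
def snap(name,fn):
    c=ctrl.get_calibration(name);im=ctrl.read_camera(name);cv2.imwrite(f'pics/{fn}.png',im)
    np.save(f'pics/{fn}.npy',np.r_[c['rvec'].ravel(),c['tvec'].ravel(),c['fx'],c['fy'],c['cx'],c['cy'],ctrl.get_tcp_pos(),ctrl.get_tcp_rot()]);return im,c
def cal(fn):
    a=np.load(f'pics/{fn}.npy');return dict(rvec=a[:3],tvec=a[3:6],fx=a[6],fy=a[7],cx=a[8],cy=a[9])
E
python3 - <<'E'
from h import *
Lc=np.array([.5101,.3146,.2145]);Tc=np.array([.5416,.1743,.2145])
for nm,p,g,da in(('Lc',Lc,GL,-np.pi),('Tc',Tc,GT,-np.pi/2)):
    xy=tcpxy(p,g);q=down(p[2]+da)
    t=ctrl.get_time()
    ctrl.move_ptp([*xy,.2],q)
    snap('wrist',nm+'1');print(nm,ctrl.get_time()-t,ctrl.get_q(),ctrl.get_tcp_pos())
E
```

```text
Lc 1.3167 [ 8.24396186e-01  3.73523445e-01 -1.19370879e-01 -1.76335186e-05
 -1.07714890e+00 -6.07921906e-01] [0.50973172 0.31578457 0.20025995]
Tc 1.6416 [ 5.79340678e-01  3.67929348e-01 -1.28691695e-01 -1.90479091e-05
 -1.07407975e+00  1.20643647e+00] [0.56786801 0.1805599  0.20002113]
```

View pics/Lc1.png

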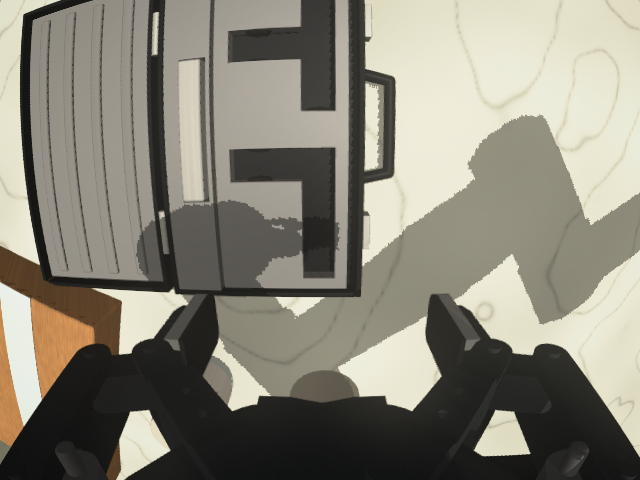

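View pics/Tc1.png

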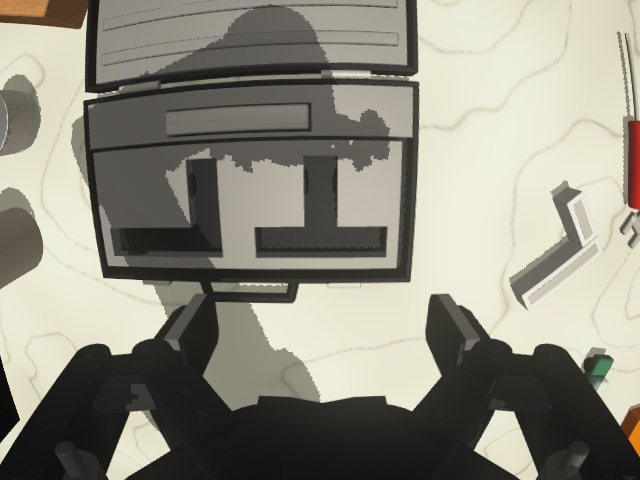

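```bash
python3 - <<'E'
import cv2
for n,(u0,v0,u1,v1),s in(('Lc1',(215,135,370,300),3.6),('Tc1',(240,140,420,285),4)):
    im=cv2.imread(f'pics/{n}.png')[v0:v1,u0:u1]
    im=cv2.convertScaleAbs(im,alpha=1.6)
    cv2.imwrite(f'pics/{n}z.png',cv2.resize(im,None,fx=s,fy=s,interpolation=cv2.INTER_CUBIC))
E
```

```text
(no output)
```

View pics/Lc1z.png

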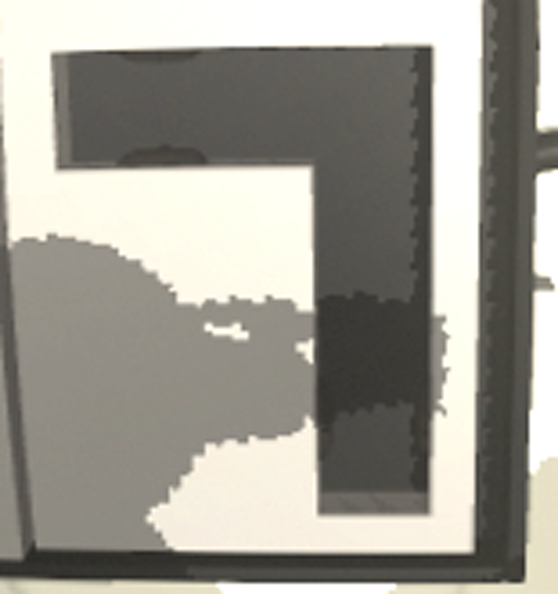

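View pics/Tc1z.png

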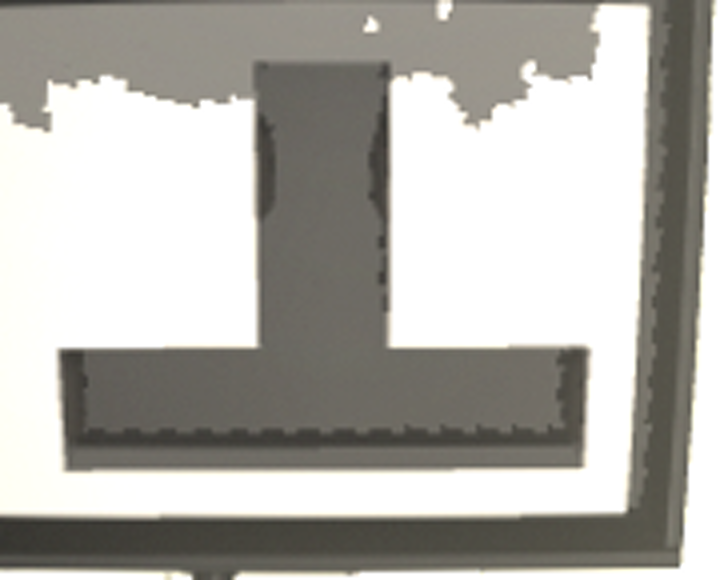

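```bash
python3 - <<'E'
from h import *
np.set_printoptions(precision=4,suppress=True)
def f(fn,M,px,s,o,z=.028):
    uv=(np.array(px)+.5)/s-.5+o
    return fit2d(np.array(M)/1000,plane('wrist',uv,z,cal(fn)))
for n,a in(('Lc1',([(74,-57),(74,-29),(14,-29),(-14,-57),(-14,57),(14,57)],[(52,53),(58,169),(313,165),(432,46),(431,515),(319,515)],3.6,(215,135))),
 ('Tc1',([(-14,57),(14,57),(14,14),(74,14),(74,-14),(14,-14),(14,-57),(-14,-57)],[(66,470),(60,348),(258,348),(255,63),(390,63),(388,346),(589,348),(584,467)],4,(240,140)))):
    p,r=f(n,*a);print(n,p,r); np.save(f'{n}p.npy',p)
d=rot2(-p[2])@(np.load('Lc1p.npy')[:2]-p[:2]);print(d)
E
```

```text
Lc1 [0.5127 0.3165 0.2176] [0.0002 0.0005 0.0005 0.0006 0.0003 0.0003]
Tc1 [0.5437 0.1756 0.2175] [0.0002 0.0003 0.0003 0.0002 0.0002 0.0004 0.0005 0.0004]
[0.0002 0.1442]
```

```bash
python3 - <<'E'
from h import *
np.set_printoptions(precision=4,suppress=True)
p=np.array([.5620,-.078,.8402])
ctrl.move_ptp([*tcpxy(p,GL),.2],down(p[2]-np.pi)); ctrl.wait(.1)
snap('wrist','L1');print(ctrl.get_time(),ctrl.get_q(),ctrl.get_tcp_pos())
im=cv2.imread('pics/L1.png');cv2.imwrite('pics/L1b.png',im)
E
```

```text
4.2667 [ 0.1499  0.3218 -0.1988 -0.0001 -1.05    0.6928] [ 0.5624 -0.0767  0.2   ]
```

View pics/L1.png

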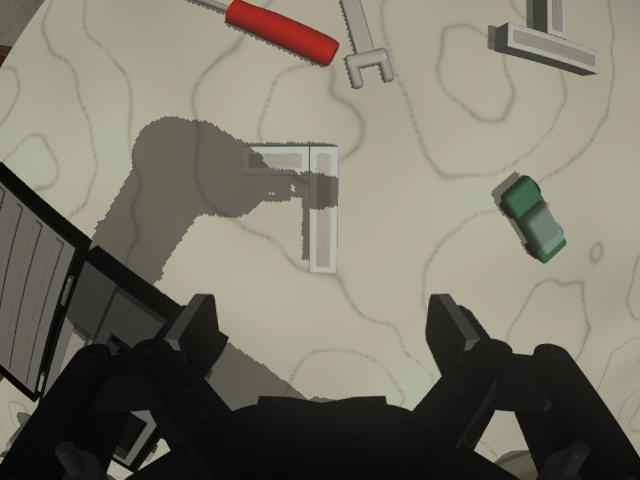

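```bash
python3 - <<'E'
import cv2
im=cv2.imread('pics/L1.png')[135:285,230:350]
im=cv2.convertScaleAbs(im,alpha=1.1)
cv2.imwrite('pics/L1z.png',cv2.resize(im,None,fx=4,fy=4,interpolation=cv2.INTER_CUBIC))
E
```

```text
(no output)
```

View pics/L1z.png

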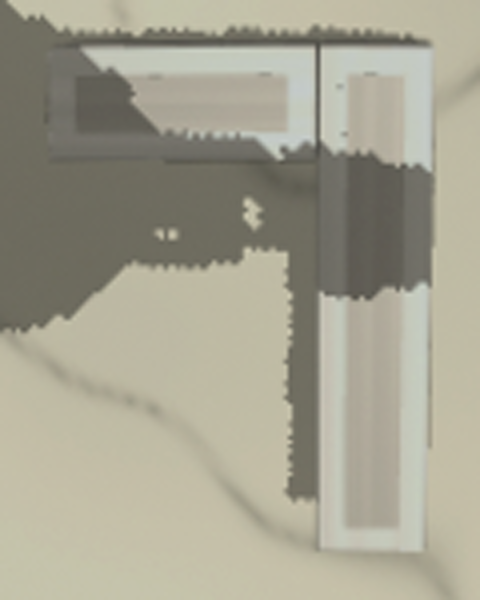

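```bash
python3 - <<'E'
from h import *
np.set_printoptions(precision=4,suppress=True)
px=np.array([(50,46),(52,160),(433,44),(425,550),(320,550)])
p,r=fit2d(np.array([(68,-55),(68,-31),(-12,-55),(-12,55),(12,55)])/1000,plane('wrist',(px+.5)/4-.5+[230,135],.028,cal('L1')))
print(p,r);np.save('L1p.npy',p)
q=down(p[2]-np.pi);xy=tcpxy(p,GL)
ctrl.set_gripper(.06)
ctrl.move_ptp([*xy,.06],q)
print(ctrl.get_time(),ctrl.get_tcp_pos()-[*xy,.06])
print(ctrl.movel([*xy,.025],v=.1,guard=8),ctrl.get_tcp_pos(),ctrl.get_ft_force())
snap('wrist','L2');snap('side','L2s')
E
```

```text
[ 0.5636 -0.08    0.8332] [0.0004 0.0003 0.0007 0.0004 0.0004]
5.2583 [ 0.0012 -0.0001  0.0009]
False [ 0.5644 -0.0799  0.026 ] [ 0.4813  0.1357 -0.5331]
```

View pics/L2.png

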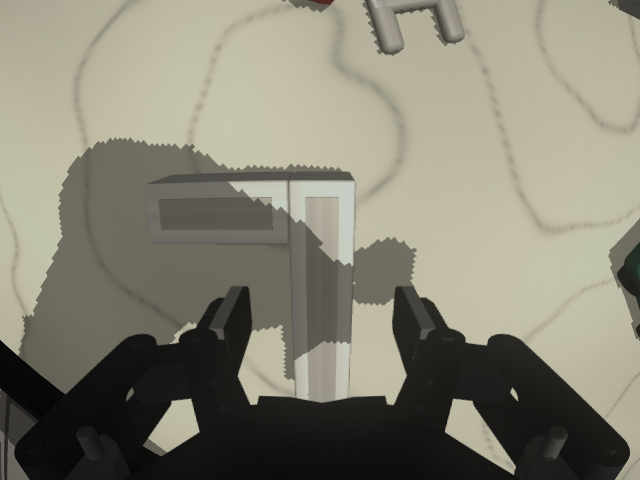

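View pics/L2s.png

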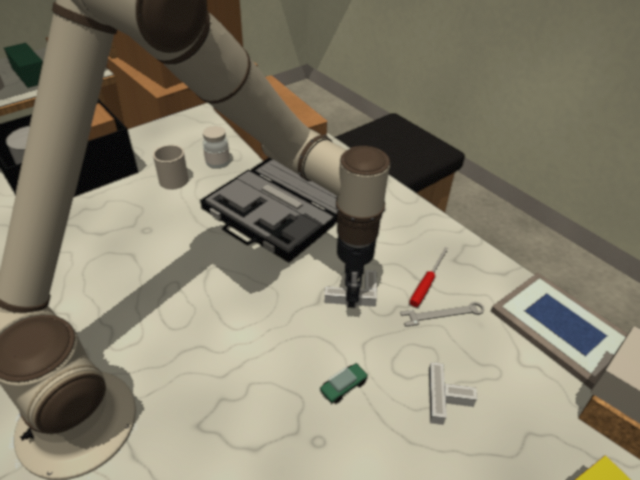

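```bash
python3 - <<'E'
from h import *
np.set_printoptions(precision=4,suppress=True)
p=np.load('L1p.npy');xy=tcpxy(p,GL)
ctrl.movel([*xy,.0225],v=.1)
print(ctrl.get_tcp_pos())
ctrl.set_gripper(0.,80);print('w',ctrl.get_width(),ctrl.get_tcp_pos(),ctrl.get_ft_force())
ctrl.movel([*xy,.12],v=.2)
print(ctrl.get_width(),ctrl.get_ft_force())
c=np.load('Lc1p.npy')
ctrl.move_ptp([*tcpxy(c,GL),.12],down(c[2]-np.pi));ctrl.wait(.1)
snap('wrist','L3');print(ctrl.get_time(),ctrl.get_tcp_pos(),tcpxy(c,GL),ctrl.get_ft_force())
E
```

```text
[ 0.5636 -0.08    0.0227]
w 0.022223899969310835 [ 0.5638 -0.0799  0.0229] [-0.3399  1.0119  4.3183]
0.02204767975745348 [ 0.5162  0.1817 -4.4563]
8.8083 [0.5131 0.3154 0.1198] [0.5127 0.3165] [-0.8447 -0.2737 -3.0097]
```

View pics/L3.png

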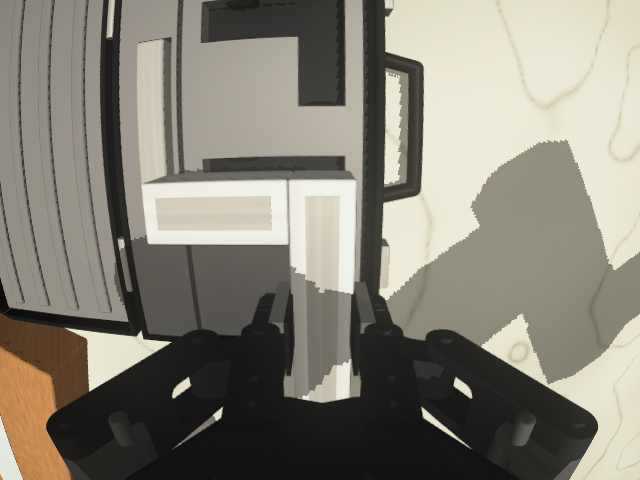

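```bash
python3 - <<'E'
import cv2
im=cv2.imread('pics/L3.png')[165:315,135:370]
im=cv2.convertScaleAbs(im,alpha=.8)
cv2.imwrite('pics/L3z.png',cv2.resize(im,None,fx=3.4,fy=3.4,interpolation=cv2.INTER_CUBIC))
E
```

```text
(no output)
```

View pics/L3z.png

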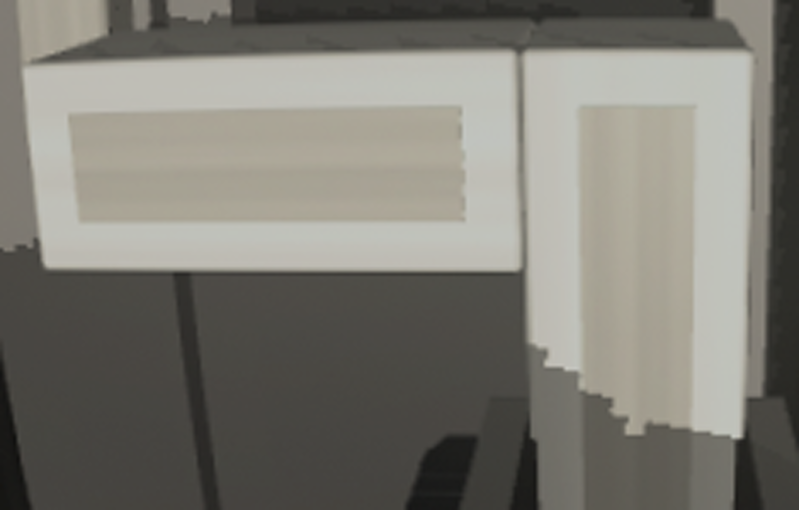

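```bash
python3 - <<'E'
from h import *
np.set_printoptions(precision=4,suppress=True)
px=np.array([(24,64),(43,269),(521,270),(521,48),(752,50)])
M=np.array([(68,-55),(68,-31),(12,-31),(12,-55),(-12,-55)])/1000
uv=(px+.5)/3.4-.5+[135,165]
d=np.load('pics/L3.npy');tcp=d[10:13];
rm=R.from_quat(d[13:17]).as_matrix()
for z in(.121,.125,.129):
    p,r=fit2d(M,plane('wrist',uv,z,cal('L3')))
    off=rot2(-p[2])@(p[:2]-tcp[:2]); ty=rm[:,1];print(z,p,r,'origin rel tcp in gauge frame',off,'yaw diff',p[2]-(np.arctan2(ty[1],ty[0])+np.pi))
print(rm)
# same for L1
p=np.load('L1p.npy');d=np.load('pics/L1.npy');print('L1 tool y ang',p[2]-np.pi)
E
```

```text
0.121 [0.5136 0.3167 0.2135] [0.0008 0.0013 0.0003 0.0008 0.001 ] origin rel tcp in gauge frame [0.0007 0.0011] yaw diff -0.0026492426393509294
0.125 [0.5129 0.3157 0.2135] [0.0005 0.0001 0.0004 0.0002 0.0003] origin rel tcp in gauge frame [-0.0002  0.0003] yaw diff -0.0026492426393512625
0.129 [0.5121 0.3146 0.2135] [0.0017 0.0013 0.0011 0.0005 0.0016] origin rel tcp in gauge frame [-0.0011 -0.0006] yaw diff -0.0026492426393512347
[[ 0.2144 -0.9767 -0.0003]
 [-0.9767 -0.2144 -0.0003]
 [ 0.0003  0.0004 -1.    ]]
L1 tool y ang -2.308351496792203
```

```bash
python3 - <<'E'
from h import *
np.set_printoptions(precision=4,suppress=True)
c=np.load('Lc1p.npy');xy=tcpxy(c,GL)
ctrl.movel([*xy,.056],v=.12);ctrl.wait(.15)
print(ctrl.get_tcp_pos()-[*xy,0],ctrl.get_ft_force())
h=ctrl.movel([*xy,.0465],v=.03,guard=6)
print(h,ctrl.get_time(),ctrl.get_tcp_pos()-[*xy,0],ctrl.get_ft_force(),ctrl.get_ft_torque())
snap('wrist','L4')
E
```

```text
[0.0006 0.0005 0.0572] [ 0.2524 -0.6829 -2.4102]
False 10.1083 [-0.0001 -0.0001  0.0462] [-0.1874 -0.5435 -2.9435] [ 0.0702  0.0344 -0.0704]
```

View pics/L4.png

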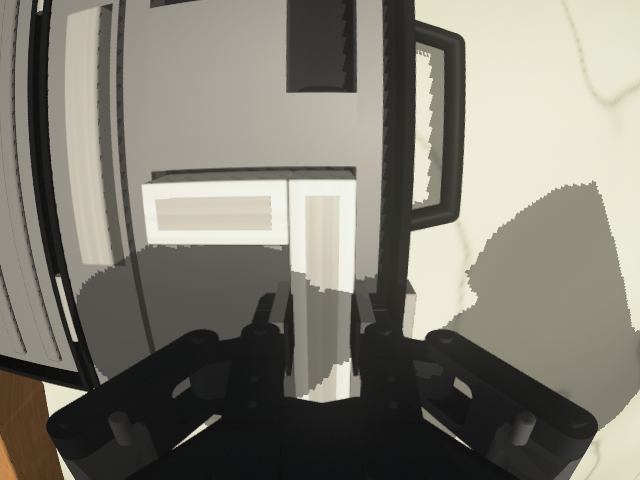

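The L entered about 4.7 mm with no contact, so it is in its cutout. Next is the firm push past the nibs.

```bash
python3 - <<'E'
from h import *
np.set_printoptions(precision=4,suppress=True)
c=np.load('Lc1p.npy');xy=tcpxy(c,GL)
for z in(.043,.040,.038,.0365):
    h=ctrl.movel([*xy,z],v=.03,guard=35)
    print(h,ctrl.get_tcp_pos()-[*xy,0],ctrl.get_ft_force(),ctrl.get_ft_torque())
    if h: break
snap('wrist','L5');snap('side','L5s');print(ctrl.get_time())
E
```

```text
False [0.0006 0.0004 0.0438] [-0.1836 -1.1168  1.7848] [-0.1869 -0.0567 -0.0433]
False [0.0009 0.0006 0.041 ] [-0.3389 -0.4221  2.495 ] [-0.0263 -0.1714  0.1818]
False [0.0008 0.0006 0.039 ] [-0.2669 -0.5328  4.3478] [-0.0728 -0.1982  0.0481]
False [0.0008 0.0005 0.0373] [ 0.1522 -0.8181  4.9144] [-0.1946 -0.2578 -0.0033]
11.275
```

View pics/L5.png

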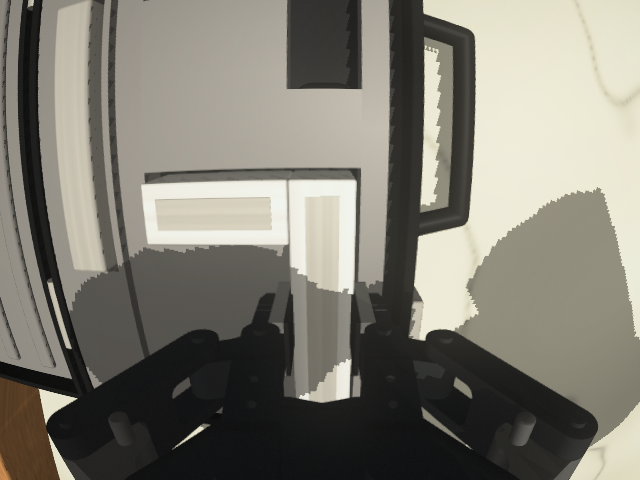

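```bash
python3 - <<'E'
from h import *
np.set_printoptions(precision=4,suppress=True)
c=np.load('Lc1p.npy');xy=tcpxy(c,GL)
for z in(.0355,.0345,.033):
    h=ctrl.movel([*xy,z],v=.03,guard=25)
    print(h,ctrl.get_tcp_pos()-[*xy,0],ctrl.get_ft_force(),ctrl.get_ft_torque())
    if h: break
ctrl.set_gripper(.036)
print(ctrl.get_width(),ctrl.get_tcp_pos(),ctrl.get_ft_force())
ctrl.movel([*xy,.08],v=.15)
ctrl.wait(.1)
snap('wrist','L6');print(ctrl.get_time())
E
```

```text
False [0.0008 0.0007 0.0368] [-0.7983  0.1763  8.1793] [-0.2712 -0.0797  0.0232]
False [0.0008 0.0009 0.0363] [-1.7527 -0.8375 10.1453] [-0.2779  0.2146 -0.0264]
False [0.0009 0.0012 0.0353] [-2.7455 -0.2792 12.5728] [-0.0526  0.561   0.0441]
0.035973176439113165 [0.5113 0.3168 0.0345] [-8.519   0.6188 13.5674]
12.9333
```

View pics/L6.png

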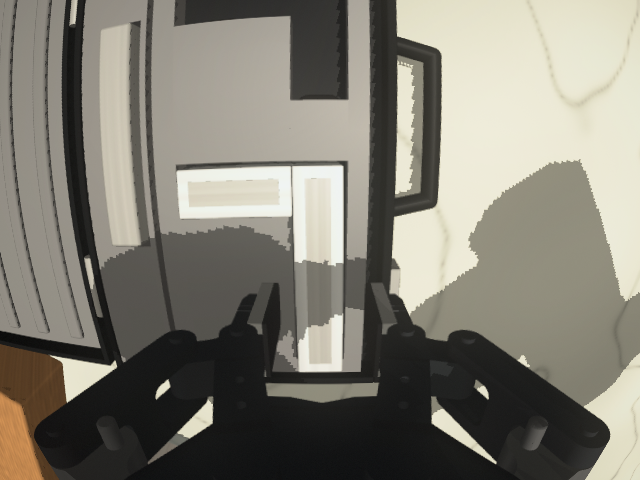

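```bash
cat >> h.py <<'E'
def press(pose,pts,q,zs=.06,ze=.045,g=30,v=.04):
    for pt in pts:
        xy=tcpxy(pose,np.array(pt))
        ctrl.movel([*xy,zs],v=.15)
        h=ctrl.movel([*xy,ze],v=v,guard=g)
        print(pt,h,ctrl.get_tcp_pos(),ctrl.get_ft_force())
        ctrl.movel([*xy,zs],v=.15)
E
python3 - <<'E'
from h import *
np.set_printoptions(precision=4,suppress=True)
c=np.load('Lc1p.npy');q=down(c[2]-np.pi)
ctrl.set_gripper(0.,40);print(ctrl.get_width())
press(c,[(0,.03),(.045,-.043),(0,-.043)],q)
print(ctrl.get_time())
E
```

```text
0.00022964524452961062
(0, 0.03) True [0.5076 0.3467 0.0511] [-1.7559  0.0091  4.215 ]
(0.045, -0.043) True [0.5661 0.2855 0.0511] [-1.4155 -0.6772  4.8952]
(0, -0.043) True [0.5234 0.2753 0.0511] [-1.1579  0.3774  5.1253]
16.7
```

The L is home: all three probe points read the same height, with the tip at 40.1 mm against 40 mm nominal. Now the T.

```bash
python3 - <<'E'
from h import *
np.set_printoptions(precision=4,suppress=True)
x,y,_=ctrl.get_tcp_pos()
ctrl.movel([x,y,.12],v=.25)
snap('wrist','L7')
p=np.array([.538,-.346,-.797])
ctrl.set_gripper(.07)
ctrl.move_ptp([*tcpxy(p,GT),.2],down(p[2]-np.pi/2)); ctrl.wait(.1)
snap('wrist','T1');print(ctrl.get_time(),ctrl.get_q(),ctrl.get_tcp_pos())
im=cv2.imread('pics/T1.png')[130:290,220:420]
cv2.imwrite('pics/T1z.png',cv2.resize(im,None,fx=3.7,fy=3.7,interpolation=cv2.INTER_CUBIC))
E
```

```text
20.2583 [-0.337   0.483   0.0572 -0.0001 -1.1451  1.112 ] [ 0.5573 -0.3646  0.1999]
```

View pics/L7.png

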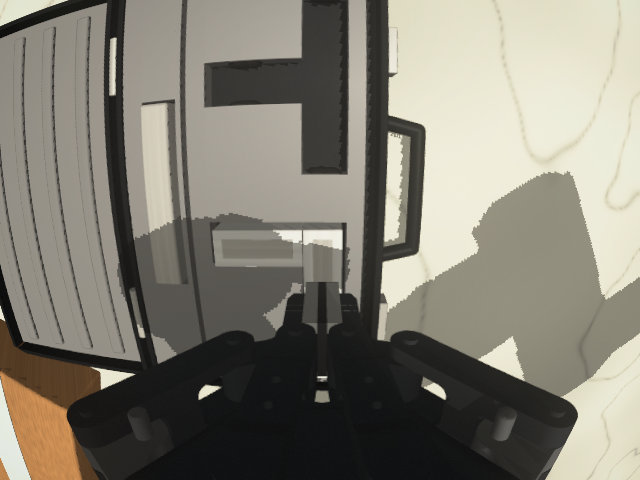

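View pics/T1.png

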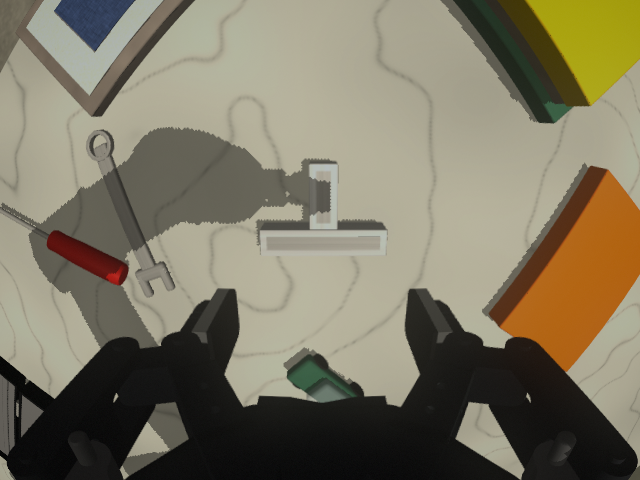

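View pics/T1z.png

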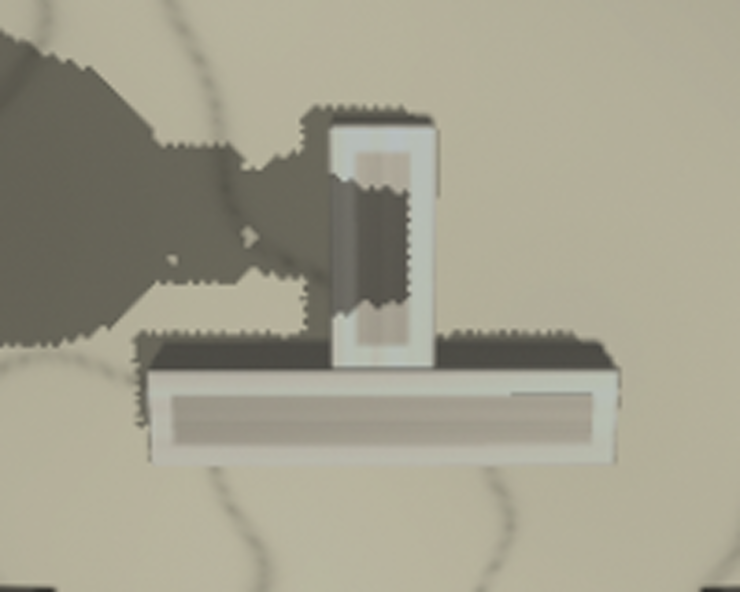

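```bash
python3 - <<'E'
from h import *
np.set_printoptions(precision=4,suppress=True)
px=np.array([(331,126),(435,126),(149,371),(151,463),(618,370),(615,463),(333,368),(435,368)])
M=np.array([(68,12),(68,-12),(12,55),(-12,55),(12,-55),(-12,-55),(12,12),(12,-12)])/1000
p,r=fit2d(M,plane('wrist',(px+.5)/3.7-.5+[220,130],.028,cal('T1')))
print(p,r);np.save('T1p.npy',p)
q=down(p[2]-np.pi/2);xy=tcpxy(p,GT)
ctrl.set_gripper(.05)
ctrl.move_ptp([*xy,.06],q);ctrl.wait(.1)
print(ctrl.movel([*xy,.0225],v=.1,guard=8));ctrl.wait(.1)
print(ctrl.get_tcp_pos()-[*xy,0],ctrl.get_ft_force())
ctrl.set_gripper(0.,80);print('w',ctrl.get_width(),ctrl.get_tcp_pos()-[*xy,0],ctrl.get_ft_force())
ctrl.movel([*xy,.12],v=.2)
print(ctrl.get_width(),ctrl.get_ft_force())
c=np.load('Tc1p.npy')
ctrl.move_ptp([*tcpxy(c,GT),.12],down(c[2]-np.pi/2));ctrl.wait(.15)
snap('wrist','T3');print(ctrl.get_time(),ctrl.get_tcp_pos(),tcpxy(c,GT),ctrl.get_ft_force())
im=cv2.imread('pics/T3.png')[130:330,200:440]
cv2.imwrite('pics/T3z.png',cv2.resize(cv2.convertScaleAbs(im,alpha=.8),None,fx=3,fy=3,interpolation=cv2.INTER_CUBIC))
E
```

```text
[ 0.5389 -0.348  -0.7952] [0.0005 0.0006 0.0008 0.0008 0.0007 0.0007 0.0004 0.0002]
False
[ 0.0007 -0.0003  0.0235] [0.2611 1.2292 0.4881]
w 0.022081698277644356 [ 0.0006 -0.0002  0.0236] [-0.7007  0.3488  3.8902]
0.022269223115062308 [-0.0518 -0.175  -2.9428]
25.1167 [0.5703 0.1807 0.12  ] [0.5701 0.1814] [-0.1561  0.3624 -2.2221]
```

View pics/T3.png

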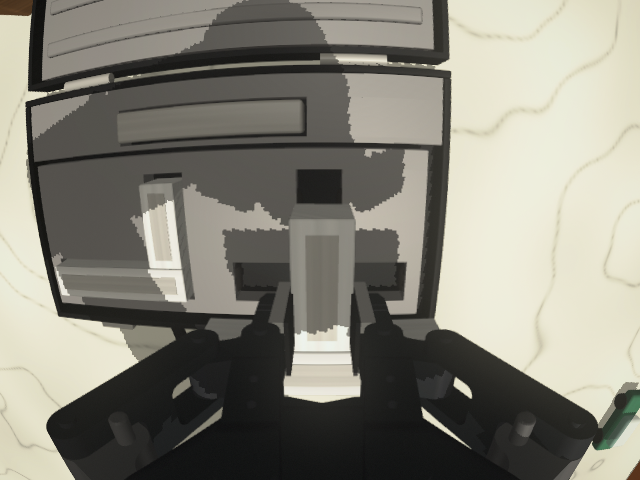

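View pics/T3z.png

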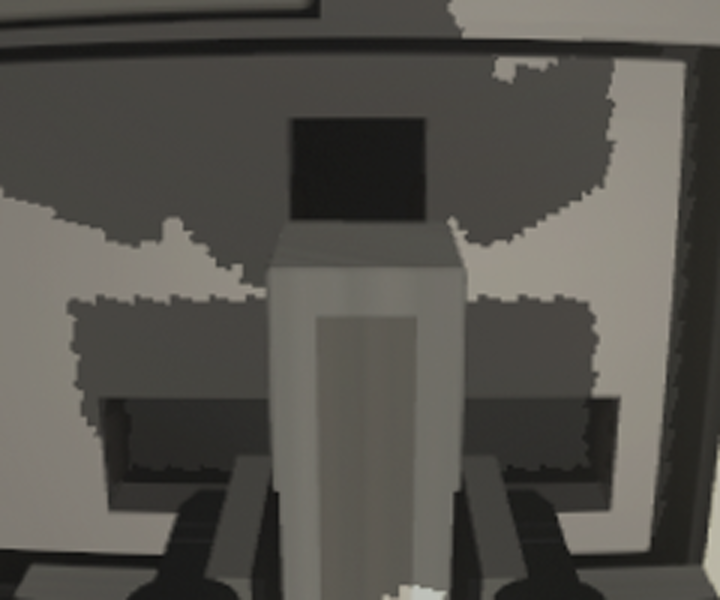

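```bash
python3 - <<'E'
from h import *
np.set_printoptions(precision=4,suppress=True)
w=plane('wrist',(np.array([(269,267),(465,267)])+.5)/3-.5+[200,130],.1244,cal('T3'))
d=np.load('pics/T3.npy');rm=R.from_quat(d[13:17]).as_matrix();print('tip in tool',(w-d[10:13])@rm,'expect 0.041, -+.012')
c=np.load('Tc1p.npy');xy=tcpxy(c,GT)
ctrl.movel([*xy,.056],v=.12);ctrl.wait(.15)
print(ctrl.get_tcp_pos()-[*xy,0],ctrl.get_ft_force())
h=ctrl.movel([*xy,.0470],v=.03,guard=6)
print(h,ctrl.get_time(),ctrl.get_tcp_pos()-[*xy,0],ctrl.get_ft_force(),ctrl.get_ft_torque())
snap('wrist','T4')
E
```

```text
tip in tool [[ 0.0397 -0.011  -0.0044]
 [ 0.0396  0.0123 -0.0044]] expect 0.041, -+.012
[0.0007 0.0004 0.0571] [ 0.3626 -0.031  -3.3776]
False 26.4 [-0.      0.0001  0.0469] [ 0.1478 -0.2026 -2.2461] [0.1809 0.0524 0.0621]
```

View pics/T4.png

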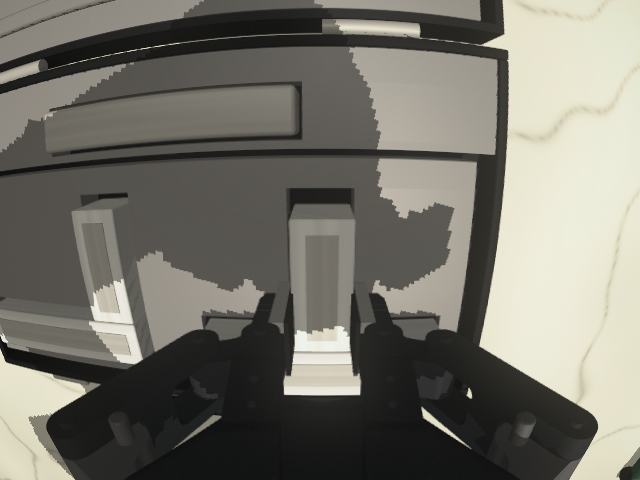

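The T also entered 4.7 mm without contact. I'll push it, release, then press and probe the bar ends and the stem.

```bash
python3 - <<'E'
from h import *
np.set_printoptions(precision=4,suppress=True)
c=np.load('Tc1p.npy');xy=tcpxy(c,GT)
for z in(.042,.038,.036,.0345):
    h=ctrl.movel([*xy,z],v=.03,guard=30)
    print(h,ctrl.get_tcp_pos()-[*xy,0],ctrl.get_ft_force(),ctrl.get_ft_torque())
    if h: break
ctrl.set_gripper(.036)
print(ctrl.get_width(),ctrl.get_tcp_pos()-[*xy,0],ctrl.get_ft_force())
ctrl.movel([*xy,.08],v=.15)
ctrl.set_gripper(0.,40)
press(c,[(.05,0),(0,.043),(0,-.043),(0,0)],None)
x,y,_=ctrl.get_tcp_pos();ctrl.movel([x,y,.12],v=.25)
snap('wrist','T6');print(ctrl.get_time())
E
```

```text
False [ 0.0007 -0.      0.0431] [-0.5196 -0.9402  4.5558] [-0.4595  0.1174  0.0371]
False [0.0011 0.0002 0.0395] [-1.7887 -1.8082  7.0725] [-0.5803  0.1933  0.0042]
False [0.0013 0.0006 0.0379] [-1.7778 -0.3307  7.4626] [0.0734 0.4634 0.0399]
False [0.0014 0.0004 0.0372] [-2.6024 -1.7409 12.878 ] [-0.1946  0.8087  0.0704]
0.03596724584182991 [ 0.0016 -0.0008  0.0367] [ 0.8365 -5.7426  9.016 ]
(0.05, 0) True [0.5927 0.1864 0.0511] [-1.5903  0.3135  6.6893]
(0, 0.043) True [0.5358 0.2176 0.0512] [-1.5298 -0.375   6.888 ]
(0, -0.043) True [0.5537 0.1347 0.0511] [-0.7769  0.5736  5.4851]
(0, 0) True [0.5444 0.1753 0.0511] [-1.4052  0.3301  4.6798]
33.6
```

View pics/T6.png

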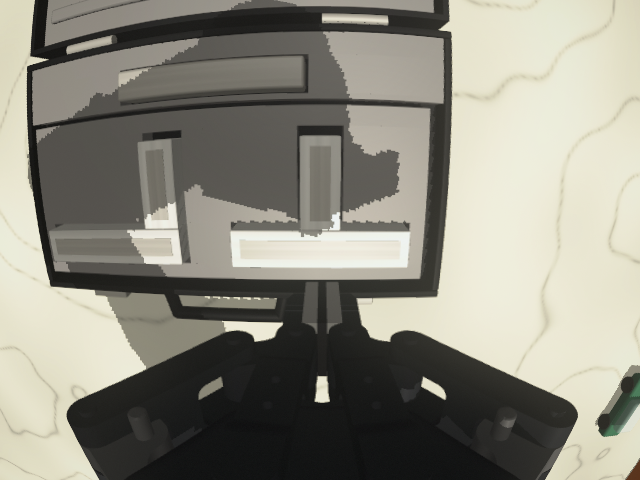

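All the T points read 40.1 mm at the tip. I have time for one light re-probe of every end (in case pressing one lifted another), then a retreat and a last look.

```bash
python3 - <<'E'
from h import *
np.set_printoptions(precision=4,suppress=True)
press(np.load('Tc1p.npy'),[(.05,0),(0,.043),(0,-.043)],None,g=5,v=.03)
press(np.load('Lc1p.npy'),[(.045,-.043),(0,.035)],None,g=5,v=.03)
x,y,_=ctrl.get_tcp_pos();ctrl.movel([x,y,.15],v=.25)
ctrl.move_ptp([.42,.0,.3],ctrl.get_tcp_rot());ctrl.wait(.2)
snap('top','end_t');snap('side','end_s')
print(ctrl.get_time(),ctrl.get_ft_force())
E
```

```text
(0.05, 0) True [0.5928 0.1867 0.0512] [-0.1766  1.0818  4.7111]
(0, 0.043) True [0.5353 0.2175 0.0511] [-0.5299 -0.4485  5.0556]
(0, -0.043) True [0.5533 0.1345 0.0511] [-1.6144  0.5212  5.7366]
(0.045, -0.043) True [0.5663 0.2838 0.0512] [-1.4054  0.0764  4.2497]
(0, 0.035) True [0.5059 0.3502 0.0511] [-1.0511  0.0786  4.6731]
42.9333 [-0.3666 -0.6151  0.2171]
```

View pics/end_t.png

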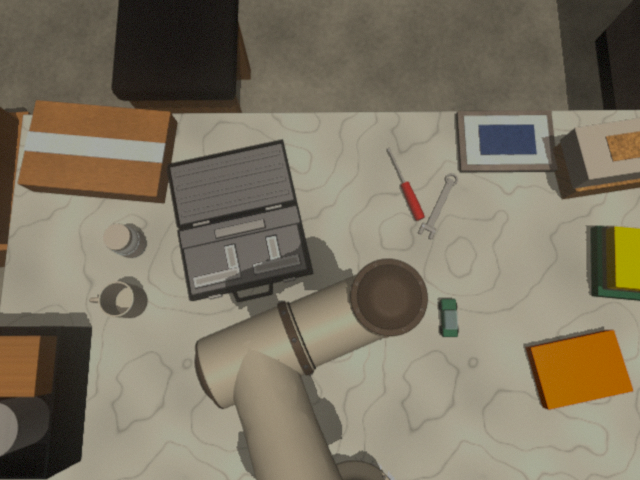

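View pics/end_s.png

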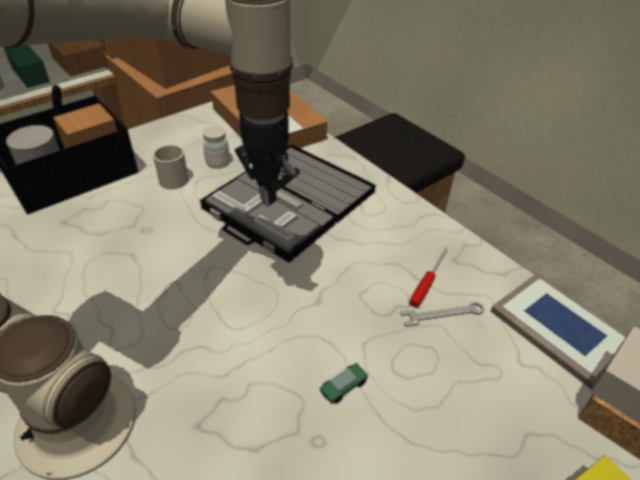

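The top view shows both gauges seated in the case, around (215,265) and (275,255). The car (449,317), wrench (437,208), screwdriver (405,185), mug (120,298), jar (120,238) and length bar (240,228) are all where they started, and the robot is clear of everything.

```bash
python3 -c "
from workcell import ctrl
print(ctrl.get_time());ctrl.close_job()"
```

```text
42.9333
the job is handed in; nothing more can be done
```

The L and T gauges are both pressed into their cutouts, right side up, and lie level on the bottom; I handed the job in at about 43 s, against the 72 s limit.

- **Placing:** I found both cutouts with the wrist camera and pressed the L first, then the T. Each gauge slid about 4.7 mm into its cutout without touching, so no feeling about was needed. I pushed each one past the nibs, let go, and pressed its ends with closed fingertips, stopping at about 30 N.
- **Level check:** I touched all the ends again lightly at the finish. Every point on both gauges read a top height of 40.1 to 40.2 mm, against 40 mm for fully home.
- **Other things:** The last pictures show the length bar, car, wrench, screwdriver, mug and jar where they started, with the robot clear of everything.
- **Small disagreements:**
  - The T's stem tip looked 1.4 mm off its expected place in the grip, which was within the clearance.
  - On letting go of each gauge, the fingers rested on the foam or rim with about 10 to 14 N until lifted.

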